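# Clamp the hardener tin in the bench jig by pushing

## Robot

A 6-joint arm with a two-finger parallel gripper is mounted at the origin on the work surface. World frame = base frame: x ahead of the robot, y to its left, z up, the work surface at z = 0. Lengths are in mm, angles in degrees, forces in N, time in s.
With the tool pointing down it reaches from about 350 to 850 mm from the base axis. Payload 8.1 kg.
Tool frame: the origin (TCP) lies midway between the tips of the shut fingers; the grasp point (between the pads) lies grip_depth behind it (grip_depth is the distance from the TCP to the grasp point, in mm); z points along the fingers, y is the line along which they close (so a half turn about z gives the same grasp; the last joint's range is limited). The gripper opens to 85 mm and grips with 20 to 120 N. Pads are 22 mm wide; open, the fingers measure 114 mm over their backs; the gripper's body (76 mm by 85 mm) begins 54 mm behind the grasp point. The pads swing forward as they close: fully open they stand 13 mm farther back than shut.
Start: joints at [62.659, 7.471, 85.268, -0, 87.261, -4.893], TCP at [229.091, 554.547, 231.292] pointing down, gripper open.
Joint ranges: [-169.43, 169.43], [-51.17, 129.36], [1.28, 143.12], [-76.62, 256.62], [0, 156.53], [-152.29, 152.29]. Speed limits (degrees/s): [136.94, 136.94, 159.86, 180, 180, 180].

## Interface

Orientations are given as [roll, pitch, yaw] about the fixed x, y, z axes, in that order (R = Rz(yaw) Ry(pitch) Rx(roll)).
In Python, from bench import sense, snapshot, hand_in, grip_depth gives the robot as it stands. The module is installed in compiled form; this text tells all that it offers.
- The arm moves only by the tool apply_moves, never from a script. Its argument "series" is text: rows parted by semicolons, each of 5 numbers parted by spaces: the shift along the tool's x, y, z each as a share of 0.3 m, from -1 to 1, then the turn about the tool's z as a share of 2 rad, from -1 to 1, then the gripper's target within -1 to 1 (shut at 1, half-way at 0, fully open at -1). In form: tx ty tz twist gripper; .... A call has 1 to 5 rows; each row shifts and turns the commanded pose from where the row before left it, along the tool's axes as they then stand; what a row does not reach is not made up. A row lasts 1/12 s, in which the tool goes at most 41.7 mm and 7.16 degrees, less where a joint would pass 70% of its speed; a pose out of reach is approached as far as the arm can. A call with a number of a shift or a turn outside -1 to 1 is refused whole. A call with a gripper value outside its range is refused whole. The fingers move at their own pace and stop on an object; "squeeze" is the grip in N (left out, the last holds). Time passes only in rows, so rows that do not move let the fingers close. It gives the time, the measured TCP pose, the force, the opening and the grip force at its end, in the units of the state.
- sense(): the state, without advancing time (a new reading comes with each control period).
- snapshot(name): name is "side" or "top" or "wrist"; returns a dict with "frame" (400x640x3 uint8, blue, green, red), "depth" (400x640 float32, mm along the optical axis (not along the pixel's ray), 0 where there is no reading), "intrinsics" (3x3 intrinsics, pixels), "dist" ([k1, k2, p1, p2, k3] as OpenCV has them; the pictures are not rectified), "extrinsics" (4x4, takes a point from camera to world coordinates); the wrist camera has in their place "tool_from_camera" (4x4, takes a point from camera to tool coordinates, whose origin is the TCP and whose axes are the flange's). Camera axes: x right, y down, z forward; pixel columns grow to the right and rows downward; lengths in mm; the calibration is good to about 2 mm. A picture is of the moment at which its call begins: read the wrist's pose just before it.
- hand_in(): hands the job in; it is judged then, once.
The state is a dict: "time": time; "joint_pos": joint angles; "qd": joint speeds; "joint_efforts": joint torques, N m; "tool_pos": TCP position; "tcp_rot": TCP orientation; "ft_force": force on the tool from outside, world axes, zero at the start; "wrist_torque": the same for the moment, N m; "finger_gap": finger opening in mm; "grip_force": force on a finger pad.
Only numpy, scipy, OpenCV 4.12 (cv2) and the standard library are available. Lean on these libraries where they do the work, as an engineer would, in place of code of your own. Each camera call takes 0.05 s, during which the arm holds its last target. There are 200 camera calls.

## Task

Push the oblong tin along the bench until its long side lies flush against the fence of the holding jig, in the gap between the sliding jaw and the end stop; then push the jaw along the fence until it has the tin snug against the end stop, with no gap left at either end. Only push with the fingers: never lift or tip the tin, keep the jaw back until the tin is flush, and leave the other things on the bench where they are.

Things in the scene. Friction and masses are not known exactly. Their poses are not given: they have to be found in the camera images.
- tin_mid (a point): Centre (half-way up) of the oblong metal tin, the only rectangular loose thing: bare metal, plain paper band, small black screw cap (26 mm across, 8 mm high) off-centre on top. 60 mm along its own x, 100 mm along its own y, 65 mm tall (73 with the cap), 0.3 to 0.65 kg. It stands loose on the robot's side of the fence. Own z is up.
- tin: The same oblong tin, given at the centre of its underside (z = 0 on the bench). Sliding it takes about 2 to 9 N; pushed at half its height or lower it slides without tipping.
- jig: Holding jig bolted to the bench: dark steel fence bar, end stop, sliding jaw; no base plate. Origin on the bench, in the fence's front face. Its x points through the fence, away from the robot (face at x = 0, open bench at x < 0), y along the fence to the robot's left, z up. Fence: y = -180 to +165 mm, 28 mm high, 12 mm thick, a 6 mm high flange behind it to x = 47 mm.
- stop_face (a point): Middle of the end stop's inner face, at jig x = -30, y = +140, z = 22 mm; same axes as the jig. The stop is a dark steel block at the fence's left end, x = -60 mm to the fence, 25 mm thick, 45 mm high. Fully home, the tin's centre is at jig x = -30, y = +90 mm, its long side along jig y.
- jaw (a joint): Travel of the sliding jaw along the fence towards the end stop (jig +y), 0 to 0.166 m. Aluminium block 22 mm thick along y, jig x = -61 to -1 mm, 4 to 46 mm above the bench, bridging the fence. Inner face at jig y = -110 mm + travel; touches the home tin at 0.150. Starts at 0.010 to 0.040, slides with about 2 N of friction, stays where left, no lock.
- jaw_push (a point): Point on the jaw's outer face (the side away from the end stop), 35 mm in front of the fence, 25 mm above the bench: the place to push, towards jig +y.
- round_big: Bystander: round paint tin, 104 mm across, 80 mm tall, behind the fence. Origin: centre of its underside.
- round_mid: Bystander: round paint tin, 74 mm across, 60 mm tall, behind the fence. Origin: centre of its underside.
- round_small: Bystander: round paint tin, 60 mm across, 55 mm tall, out beyond the end stop. Origin: centre of its underside.
- tin_lid: Bystander: loose round tin lid lying flat, 74 mm across, 6 mm thick, in front of the jaw. Origin: centre of its underside.
- mix_cup: Bystander: white mixing cup, 76 mm across the rim, 85 mm tall, to the right of the jig. Origin: centre of its underside.
- screwdriver: Bystander: screwdriver lying flat to the left of the jig, about 200 mm long along its own x. Origin: under its middle.
- brush: Bystander: paint brush lying flat to the right of the jig, about 200 mm long along its own x. Origin: under its middle.

How it is judged (in metres and radians):
On the way:
1. the tin is flush against the fence, between jaw and end stop, while the jaw is still back (x of tin_mid in the frame of jig above -0.034 m and angle between the x axis of tin_mid and the x axis of jig, either way round below 0.06 rad and height (world z) of tin below 0.004 m and y of tin_mid in the frame of jig between -0.06 and 0.094 m and value of joint jaw below 0.08 m), for 0.2 s.
At the end, for the whole second after the job is handed in: The tin stands at rest on the bench, its long side within 4 mm of the fence and square to it within 0.06 rad, its end within 4 mm of the end stop, and the jaw within 4 mm of its travel of 0.150 at which it touches the tin (x of tin_mid in the frame of jig above -0.034 m and angle between the x axis of tin_mid and the x axis of jig, either way round below 0.06 rad and height (world z) of tin below 0.004 m and y of tin_mid in the frame of jig between 0.086 and 0.094 m and value of joint jaw between 0.146 and 0.154 m and linear speed of tin below 0.01 m/s and angle between tin's own z axis and vertical below 0.05 rad).
It fails at once if the tin is lifted or tipped (underside centre 8 mm up, or 0.2 rad of tilt) (height (world z) of tin above 0.008 m or angle between tin's own z axis and vertical above 0.2 rad).
It fails at once if another thing on the bench is moved by more than 20 mm (distance of any of round_big, round_mid, round_small, tin_lid, mix_cup, screwdriver, brush from where it was at the start of the episode above 0.02 m).
It also fails if it takes over 58 s, if anything falls off the work surface, if the arm or the gripper's body presses on something with over 40 N, if the wrist force passes 120 N, or if a joint passes its speed limit or range.

## Working session

There is one attempt and no reset: what is moved stays moved. The work goes in short steps, Python scripts to look and compute and a tool call to move; the robot and the scene stay as the last step left them, time stands still between calls to the robot, and variables do not carry over. Pictures are saved under pics/ and viewed, at most 10 in all, crops included, and the job is handed in when it is done.

Besides the shell and the picture viewer there is one more tool, called after ">>>" by a JSON object that holds its "op" and its "data", one argument or row to a line. apply_moves: Moves the arm, as the interface text tells. Its arguments: {"type":"object","properties":{"series":{"type":"string"},"squeeze":{"type":"number"}},"required":["series"]}

```bash
mkdir -p pics; cat > h.py <<'E'
import numpy as np, cv2
from bench import sense, snapshot, grip_depth
def cloud(s):
    K=np.array(s["intrinsics"]);d=np.array(s["dist"],float);D=s["depth"]
    h,w=D.shape;u,v=np.meshgrid(np.arange(w),np.arange(h))
    p=cv2.undistortPoints(np.stack([u,v],-1).reshape(-1,1,2).astype(np.float64),K,d).reshape(h,w,2)
    P=np.concatenate([p*D[...,None],D[...,None]],-1)
    T=np.array(s["extrinsics"]);return P@T[:3,:3].T+T[:3,3]
E
python3 - <<'E'
from h import *
s=sense();print(s, grip_depth)
for n in("top","side"):
    a=snapshot(n);cv2.imwrite(f"pics/{n}0.png",a["frame"]);np.savez(f"{n}0.npz",**a);print(n,np.round(a["extrinsics"],2).tolist())
E
```

```text
{'time': 0.0, 'joint_pos': array([ 6.26592560e+01,  7.51534098e+00,  8.53297531e+01, -5.14922065e-04,
        8.72622408e+01, -4.89430574e+00]), 'qd': array([ 0.10459439,  0.06878478,  0.0735418 , -0.02073695,  0.09091274,
       -0.01424276]), 'joint_efforts': array([-4.03446566e-04, -5.69395959e+01, -5.00553310e+01, -4.05856144e-04,
        1.49667822e-02, -1.93763401e-05]), 'tool_pos': array([228.82916771, 554.04728031, 230.23747302]), 'tcp_rot': array([-1.79893013e+02, -8.64516456e-03,  1.57553579e+02]), 'ft_force': array([-0.30703769, -0.28943689,  0.04773307]), 'wrist_torque': array([-0.02603907, -0.01012031, -0.02859422]), 'grip_force': 0.0, 'finger_gap': 85.13347808469896} 18.700000000000003
top [[-0.02, -0.99, 0.11, 501.77], [-1.0, 0.02, -0.01, 56.67], [0.01, -0.11, -0.99, 1189.97], [0.0, 0.0, 0.0, 1.0]]
side [[0.97, -0.18, 0.15, 456.2], [-0.23, -0.73, 0.64, -593.29], [-0.01, -0.66, -0.75, 835.55], [0.0, 0.0, 0.0, 1.0]]
```

View pics/top0.png

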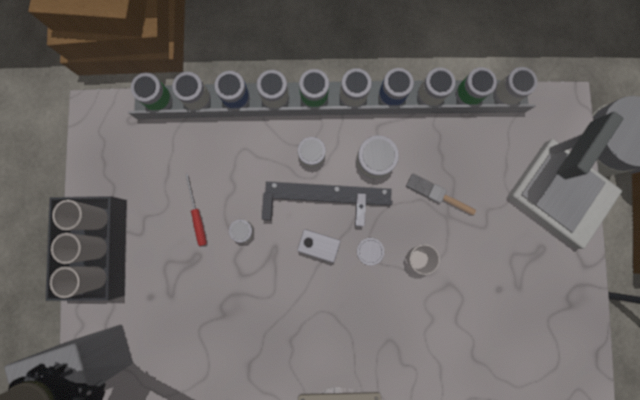

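View pics/side0.png

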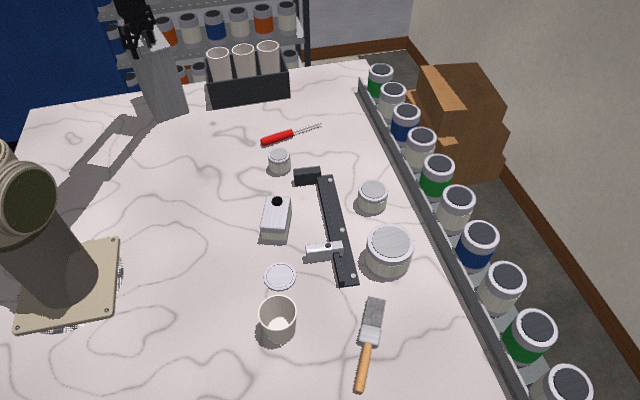

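The top view shows the fence from (265,190) to (391,197), the stop at (268,208), the jaw at (361,208), the tin at (320,247) with its cap at (308,243), the lid at (371,252) and the cup at (423,260). The side view agrees with this. Next I measure from the depth.

```bash
python3 - <<'E'
from h import *
for n in("top","side"):
    a=dict(np.load(f"{n}0.npz"));P=cloud(a);Z=P[...,2];ok=a["depth"]>0
    g=a["frame"].astype(int).sum(2)/3
    reg=ok&(P[...,0]>330)&(P[...,0]<760)&(P[...,1]>-260)&(P[...,1]<330)
    print(n,"bench z",np.median(Z[reg]))
    m=(reg&(Z>12)&(Z<120)).astype(np.uint8)
    k,l,st,c=cv2.connectedComponentsWithStats(m)
    for i in range(1,k):
        if st[i,4]<40: continue
        q=P[l==i];zt=np.percentile(q[:,2],90);t=q[q[:,2]>zt-8]
        r=cv2.minAreaRect(t[:,:2].astype(np.float32))
        print(np.round(c[i]),st[i,4],"ztop",round(zt,1),"ctr",np.round(r[0],1),"size",np.round(r[1],1),"ang",round(r[2],1))
    # fence top: dark, z 20..36
    f=reg&(Z>21)&(Z<35)&(g<110);q=P[f][:,:2].astype(np.float32)
    vx,vy,x0,y0=cv2.fitLine(q,cv2.DIST_HUBER,0,.01,.01).ravel()
    print("fence n",len(q),"ang of line",np.degrees(np.arctan2(vy,vx)),cv2.minAreaRect(q),x0,y0)
    j=reg&(Z>38)&(Z<52)
    k,l,st,c=cv2.connectedComponentsWithStats(j.astype(np.uint8))
    for i in range(1,k):
        if st[i,4]>25:
            q=P[l==i];r=cv2.minAreaRect(q[:,:2].astype(np.float32));print(" 38-52:",np.round(c[i]),st[i,4],np.round(r[0],1),np.round(r[1],1),round(r[2],1),"g",round(g[l==i].mean()))
E
python3 - <<'E'
import cv2
a=cv2.imread("pics/top0.png")[120:290,180:460]
cv2.imwrite("pics/topc.png",cv2.resize(a,None,fx=2.8,fy=2.8,interpolation=cv2.INTER_CUBIC))
E
```

```text
top bench z -0.025450186652733464
[376. 158.] 1269 ztop 83.4 ctr [ 717.4 -112.1] size [103.9  84.5] ang 89.5
[311. 155.] 532 ztop 63.4 ctr [733.8  62.2] size [71.1 51. ] ang 89.3
[419. 184.] 338 ztop 19.7 ctr [ 653.6 -235.2] size [73.7 40.4] ang 61.2
[321. 203.] 1147 ztop 46.5 ctr [598.3  58.6] size [271.2  84.7] ang 85.6
[241. 230.] 448 ztop 58.6 ctr [540.2 249.9] size [55.3 56.9] ang 88.9
[318. 245.] 915 ztop 68.1 ctr [497.2  47.3] size [99.4 59.8] ang 71.3
[426. 260.] 478 ztop 84.1 ctr [ 456.4 -219.3] size [75.1 73.9] ang 49.9
fence n 692 ang of line 84.759895 ((598.9810180664062, -27.32476806640625), (491.4053649902344, 269.83526611328125), 79.386962890625) 619.30896 15.25533
 38-52: [310. 163.] 29 [716.4  64.7] [58.8 15.3] 82.9 g 99
 38-52: [368. 172.] 29 [687.1 -89.9] [70.2 13.8] 60.8 g 83
 38-52: [266. 206.] 266 [603.3 181.7] [25.3 71.9] 86.0 g 80
 38-52: [360. 209.] 272 [588.8 -65.6] [22.1 84.7] 85.6 g 145
 38-52: [429. 261.] 56 [ 453.5 -235.6] [32. 63.] 81.4 g 102
side bench z 2.022648172414506
[279. 160.] 516 ztop 59.7 ctr [536.5 248.6] size [58.6 59.3] ang 57.3
[321. 223.]
[... 363 characters left out ...]
 503 ztop 20.3 ctr [ 651.4 -237.3] size [74. 40.] ang 60.3
fence n 709 ang of line 86.15753 ((588.6951293945312, -51.948577880859375), (445.37652587890625, 195.12551879882812), 70.8583984375) 613.9568 -2.48547
 38-52: [279. 163.] 82 [534.1 230.1] [25.5 58. ] 83.9 g 120
 38-52: [307. 171.] 232 [600.2 179.4] [30.5 71.4] 86.7 g 78
 38-52: [370. 202.] 101 [726.9  39.2] [23.4 67.8] 50.1 g 124
 38-52: [276. 229.] 123 [507.   21.8] [104.8  49.3] 36.0 g 121
 38-52: [324. 247.] 370 [586.  -67.3] [24.1 84.7] 85.0 g 188
 38-52: [385. 267.] 152 [ 706.8 -145.1] [33.7 97.5] 59.8 g 125
 38-52: [276. 310.] 125 [ 454.1 -201.4] [63.  28.5] 0.1 g 137
 38-52: [281. 334.] 66 [ 455.6 -243.6] [61.4 20.4] 3.1 g 121
```

View pics/topc.png

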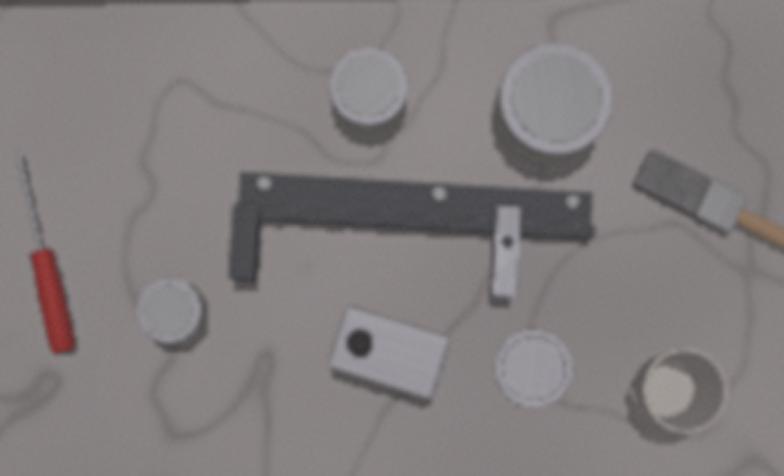

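The measurements agree with the given sizes: jig origin ≈ (613.0, 27.2), yaw ≈ -4.25°, jaw travel ≈ 26 mm. In the jig frame the tin is at (-118, 11), yaw -14.5°. I'll turn the gripper square to the jig, move in front of the tin, and push with two part-open fingers.

>>> {"op": "apply_moves", "data": {
  "series": "0 0 0 -0.053 0; 0 0 0 -0.053 0; 0 0 0 -0.053 0; 0 0 0 0 0; -0.055 -0.116 0 0 0"
}}

```text
time: 0.52
tool_pos: [242.4, 527.5, 237.4]
tcp_rot: [179.0, 0.1, 176.1]
ft_force: [0.3, 3.9, 8.0]
finger_gap: 42.9
grip_force: 1.9
```

>>> {"op": "apply_moves", "data": {
  "series": "-0.055 -0.116 0 0 0; -0.055 -0.116 0 0 0; -0.055 -0.116 0 0 0; -0.055 -0.116 0 0 0; -0.055 -0.116 0 0 0"
}}

```text
time: 0.93
tool_pos: [312.4, 337.2, 230.8]
tcp_rot: [-180.0, -0.0, 175.8]
ft_force: [0.8, -0.1, 0.2]
finger_gap: 42.5
grip_force: 0.0
```

>>> {"op": "apply_moves", "data": {
  "series": "-0.055 -0.116 0 0 0; -0.055 -0.116 0 0 0; -0.055 -0.116 0 0 0; -0.055 -0.116 0 0 0; -0.055 -0.116 0 0 0"
}}

```text
time: 1.35
tool_pos: [381.9, 157.6, 231.1]
tcp_rot: [-180.0, 0.0, 175.8]
ft_force: [0.5, 0.3, -0.6]
finger_gap: 42.4
grip_force: 0.0
```

>>> {"op": "apply_moves", "data": {
  "series": "-0.055 -0.116 0 0 0; -0.055 -0.116 0 0 0; -0.055 -0.116 0 0 0; 0 0 0 0 0; 0 0 0 0 0"
}}

```text
time: 1.77
tool_pos: [423.7, 49.7, 230.9]
tcp_rot: [-180.0, -0.1, 175.5]
ft_force: [-0.6, -0.1, -0.5]
finger_gap: 42.7
grip_force: 0.0
```

```bash
cat >> h.py <<'E'
J0=np.array([613.0,27.2]);A=np.radians(-4.25);RJ=np.array([[np.cos(A),-np.sin(A)],[np.sin(A),np.cos(A)]])
def rep():
    s=sense();print("t",s["time"],"tcp",np.round(s["tool_pos"],1),"rot",np.round(s["tcp_rot"],2),"jig xy",np.round((s["tool_pos"][:2]-J0)@RJ,1),"F",np.round(s["ft_force"],1),"gap",round(s["finger_gap"],1))
E
python3 - <<'E'
from h import *
rep()
a=dict(np.load("top0.npz"));P=cloud(a)
for u,v in[(371,251),(361,251),(381,251)]: print((P[v,u,:2]-J0)@RJ,P[v,u,2])
E
```

```text
t 1.7667 tcp [423.7  49.7 230.9] rot [-1.800e+02 -5.000e-02  1.755e+02] jig xy [-190.5    8.4] F [-0.6 -0.1 -0.5] gap 42.7
[-125.346152   -131.85781168] 4.928367838503391
[-126.79110435 -105.41575179] 0.7760916003951479
[-123.98687604 -159.28379358] 1.5689967600351338
```

>>> {"op": "apply_moves", "data": {
  "series": "0 0.007 0.12 0 0; 0 0 0.12 0 0; 0 0 0.12 0 0; 0 0 0.12 0 0; 0 0 0.12 0 0"
}}

```text
time: 2.18
tool_pos: [423.0, 55.2, 49.7]
tcp_rot: [180.0, 0.0, 175.9]
ft_force: [0.1, 0.5, -0.5]
finger_gap: 42.7
grip_force: 0.0
```

>>> {"op": "apply_moves", "data": {
  "series": "0 0 0.12 0 0; 0 0 0 0 0; -0.03 0 0 0 0; -0.02 0 0 0 0; -0.02 0 0 0 0"
}}

```text
time: 2.6
tool_pos: [446.0, 53.0, 17.1]
tcp_rot: [180.0, 0.1, 175.8]
ft_force: [-1.8, -0.9, 0.4]
finger_gap: 42.3
grip_force: 0.0
```

>>> {"op": "apply_moves", "data": {
  "series": "-0.02 0 0 0 0; -0.02 0 0 0 0; -0.02 0 0 0 0; -0.02 0 0 0 0; 0 0 0 0 0"
}}

```text
time: 3.02
tool_pos: [470.5, 50.4, 16.4]
tcp_rot: [180.0, 0.1, 175.8]
ft_force: [0.7, -0.2, 0.2]
finger_gap: 42.7
grip_force: 0.0
```

```bash
python3 - <<'E'
from h import *
rep()
a=snapshot("side");cv2.imwrite("pics/side1.png",a["frame"][130:330,200:440].repeat(3,0).repeat(3,1))
E
```

```text
t 3.0167 tcp [470.5  50.4  16.4] rot [1.7998e+02 1.4000e-01 1.7577e+02] jig xy [-143.8   12.6] F [ 0.7 -0.2  0.2] gap 42.7
```

View pics/side1.png

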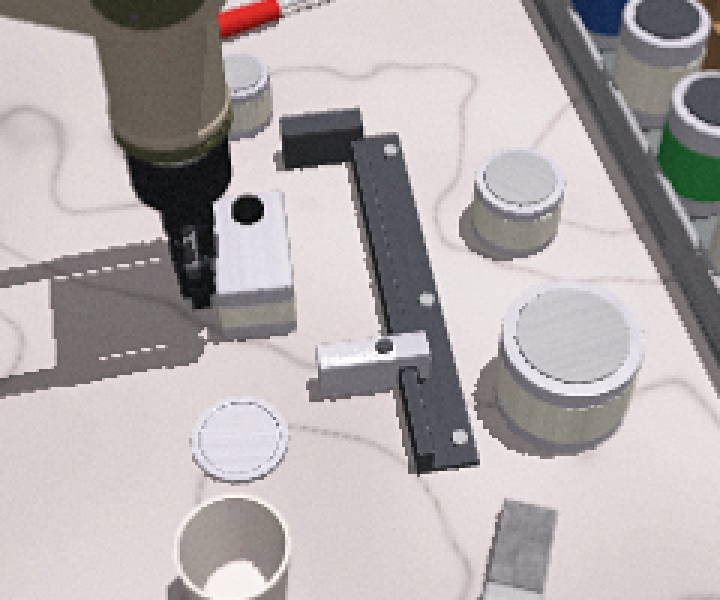

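The side view shows both fingers on the near long side at about (200,280), with the tin already turned and nearly parallel to the fence. I'll keep pushing.

>>> {"op": "apply_moves", "data": {
  "series": "-0.02 0 0 0 0; -0.02 0 0 0 0; -0.02 0 0 0 0; -0.02 0 0 0 0; -0.02 0 0 0 0"
}}

```text
time: 3.48
tool_pos: [499.0, 48.2, 15.2]
tcp_rot: [180.0, -0.0, 175.8]
ft_force: [-2.8, 0.7, 2.6]
finger_gap: 42.7
grip_force: 0.0
```

>>> {"op": "apply_moves", "data": {
  "series": "-0.02 0 0 0 0; -0.02 0 0 0 0; -0.02 0 0 0 0; -0.02 0 0 0 0; -0.02 0 0 0 0"
}}

```text
time: 3.9
tool_pos: [529.0, 45.9, 15.2]
tcp_rot: [-180.0, -0.0, 175.8]
ft_force: [-2.8, -0.2, 0.6]
finger_gap: 42.8
grip_force: 0.0
```

>>> {"op": "apply_moves", "data": {
  "series": "-0.01 0 0 0 0; -0.01 0 0 0 0; 0 0 0 0 0; 0 0 0 0 0"
}}

```text
time: 4.23
tool_pos: [534.9, 45.5, 15.4]
tcp_rot: [180.0, 0.1, 175.8]
ft_force: [0.3, 0.5, 0.4]
finger_gap: 42.6
grip_force: 0.0
```

```bash
cat >> h.py <<'E'
def meas(n="side",save=None):
    a=snapshot(n);P=cloud(a);Z=P[...,2]
    if save: cv2.imwrite(save,a["frame"][130:330,200:440].repeat(3,0).repeat(3,1))
    r=(a["depth"]>0)&(P[...,0]>400)&(P[...,0]<660)&(P[...,1]>-150)&(P[...,1]<220)
    for nm,lo,hi in(("tin",60,70),("jawstop",41,52)):
        k,l,st,c=cv2.connectedComponentsWithStats((r&(Z>lo)&(Z<hi)).astype(np.uint8))
        for i in range(1,k):
            if st[i,4]<80: continue
            q=((P[l==i][:,:2]-J0)@RJ).astype(np.float32);b=cv2.minAreaRect(q)
            print(n,nm,np.round(c[i]),st[i,4],"ctr",np.round(b[0],1),"size",np.round(b[1],1),"ang",round(b[2],1),"min",q.min(0).round(1),"max",q.max(0).round(1))
E
python3 - <<'E'
from h import *
rep();meas("side","pics/side2.png");meas("top")
E
```

```text
t 4.2333 tcp [534.9  45.5  15.4] rot [1.8000e+02 5.0000e-02 1.7577e+02] jig xy [-79.2  12.5] F [0.3 0.5 0.4] gap 42.6
side tin [311. 209.] 680 ctr [-38.3  10.7] size [103.8  63.6] ang 89.3 min [-70.8 -41. ] max [-6.5 62.3]
side jawstop [313. 170.] 106 ctr [ -6.7 151.5] size [29.3 37.4] ang 78.9 min [-27.2 136. ] max [ 11.5 166. ]
side jawstop [324. 247.] 337 ctr [-19.9 -95.5] size [25. 85.] ang 88.5 min [ -62.3 -108.5] max [ 22.6 -82.7]
top jawstop [266. 206.] 251 ctr [-21.1 153. ] size [25.  71.8] ang 89.5 min [-56.9 140.5] max [ 14.8 165.7]
top jawstop [361. 208.] 229 ctr [-17.1 -94.3] size [21.7 84.4] ang 89.6 min [ -59.3 -105.4] max [ 25.2 -83.7]
```

View pics/side2.png

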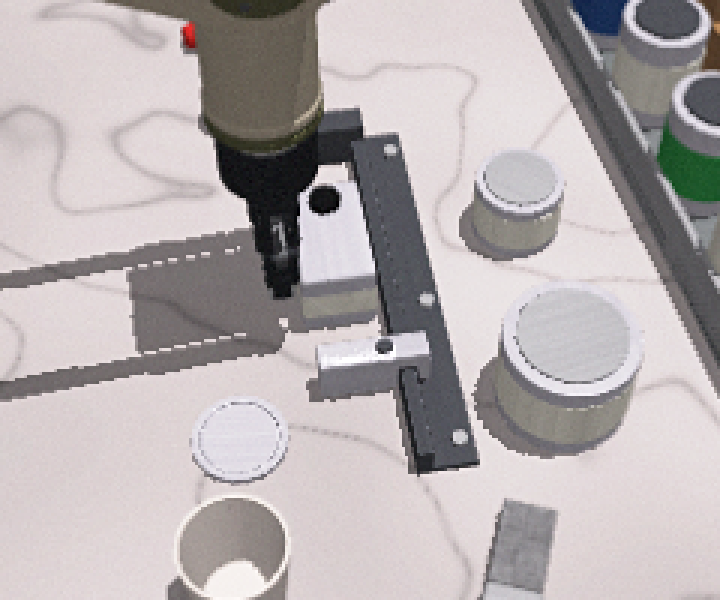

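The tin at about (335,245) is parallel to the fence with a gap of roughly 7 mm. I'll close it slowly and watch the force.

>>> {"op": "apply_moves", "data": {
  "series": "-0.007 0 0 0 0; -0.007 0 0 0 0; 0 0 0 0 0"
}}

```text
time: 4.58
tool_pos: [538.6, 45.3, 15.3]
tcp_rot: [-180.0, -0.0, 175.8]
ft_force: [-2.7, 0.1, 0.4]
finger_gap: 43.1
grip_force: 0.0
```

>>> {"op": "apply_moves", "data": {
  "series": "-0.007 0 0 0 0; -0.007 0 0 0 0; 0 0 0 0 0"
}}

```text
time: 4.83
tool_pos: [543.1, 44.9, 15.3]
tcp_rot: [180.0, 0.0, 175.8]
ft_force: [-2.7, 0.9, 0.5]
finger_gap: 43.1
grip_force: 0.0
```

>>> {"op": "apply_moves", "data": {
  "series": "-0.007 0 0 0 0; 0 0 0 0 0"
}}

```text
time: 5.0
tool_pos: [543.2, 45.0, 14.6]
tcp_rot: [180.0, -0.2, 175.8]
ft_force: [-10.2, 1.7, 3.4]
finger_gap: 42.7
grip_force: 0.0
```

>>> {"op": "apply_moves", "data": {
  "series": "-0.007 0 0 0 0; 0 0 0 0 0"
}}

```text
time: 5.17
tool_pos: [543.2, 45.2, 13.8]
tcp_rot: [180.0, -0.5, 175.8]
ft_force: [-16.8, 1.9, 5.5]
finger_gap: 42.7
grip_force: 0.1
```

The force climbed to 17 N with no further motion, so the tin is flush. I'll hold briefly, back off and verify.

>>> {"op": "apply_moves", "data": {
  "series": "0 0 0 0 0; 0 0 0 0 0; 0 0 0 0 0; 0.05 0 0 0 0; 0.08 0 0 0 0"
}}

```text
time: 5.58
tool_pos: [510.0, 47.3, 16.0]
tcp_rot: [180.0, 0.2, 175.8]
ft_force: [0.4, -0.6, 0.8]
finger_gap: 42.6
grip_force: 0.0
```

>>> {"op": "apply_moves", "data": {
  "series": "0 0 -0.12 0 1; 0 0 -0.12 0 1; 0 0 -0.12 0 1; 0 0 0 0 1; 0 0 0 0 1"
}}

```text
time: 6.0
tool_pos: [511.2, 47.4, 127.0]
tcp_rot: [180.0, 0.5, 175.8]
ft_force: [-0.2, -0.3, -0.0]
finger_gap: 0.0
grip_force: 0.0
```

>>> {"op": "apply_moves", "data": {
  "series": "-0.047 -0.108 0 0 1; -0.047 -0.108 0 0 1; -0.047 -0.108 0 0 1; -0.047 -0.108 0 0 1; -0.047 -0.108 0 0 1"
}}

```text
time: 6.42
tool_pos: [566.3, -120.8, 121.7]
tcp_rot: [180.0, -0.1, 175.8]
ft_force: [1.0, 0.9, 0.4]
finger_gap: -0.2
grip_force: 0.0
```

```bash
python3 - <<'E'
from h import *
rep();meas("side");meas("top")
E
```

```text
t 6.4167 tcp [ 566.3 -120.8  121.7] rot [ 1.7999e+02 -8.0000e-02  1.7578e+02] jig xy [ -35.6 -151. ] F [1.  0.9 0.4] gap -0.2
side jawstop [324. 247.] 215 ctr [-19.7 -96. ] size [85.1 25.5] ang 0.9 min [ -62.3 -108.6] max [ 22.8 -83. ]
top tin [320. 211.] 784 ctr [-30.   12.5] size [99.5 60.1] ang 89.1 min [-60.2 -37.4] max [-0.1 62.4]
top jawstop [266. 206.] 241 ctr [-21.2 153.3] size [71.5 25. ] ang 0.1 min [-57.  140.7] max [ 14.5 165.8]
top jawstop [360. 209.] 267 ctr [-17.3 -94.2] size [22.3 84.5] ang 89.6 min [ -59.5 -105.6] max [ 24.9 -83.1]
```

The tin is flush, at jig (-30.0, 12.5). Next is the jaw.

>>> {"op": "apply_moves", "data": {
  "series": "0 0 0.113 0 1; 0 0 0.113 0 1; 0 0 0.113 0 1; 0 0.03 0 0 1; 0 0.03 0 0 1"
}}

```text
time: 6.93
tool_pos: [564.7, -99.8, 18.3]
tcp_rot: [179.9, -0.4, 175.7]
ft_force: [1.0, -0.2, 0.7]
finger_gap: -0.0
grip_force: 0.0
```

>>> {"op": "apply_moves", "data": {
  "series": "0 0.02 0 0 1; 0 0.02 0 0 1; 0 0.02 0 0 1; 0 0.02 0 0 1; 0 0.02 0 0 1"
}}

```text
time: 7.35
tool_pos: [571.6, -71.2, 23.6]
tcp_rot: [-180.0, 0.2, 175.8]
ft_force: [0.4, -3.5, 1.8]
finger_gap: 0.1
grip_force: 1.2
```

```bash
python3 - <<'E'
from h import *
rep();meas("side","pics/side3.png");meas("top")
E
```

```text
t 7.35 tcp [571.6 -71.2  23.6] rot [-179.95    0.21  175.78] jig xy [ -34.  -101.2] F [ 0.4 -3.5  1.8] gap 0.1
side jawstop [334. 239.] 127 ctr [  3.6 -76. ] size [24.5 38.5] ang 89.4 min [-15.8 -88.4] max [ 23.  -63.8]
top tin [320. 211.] 786 ctr [-30.3  12.7] size [99.2 59.7] ang 89.3 min [-60.2 -37.1] max [-0.3 62.4]
top jawstop [266. 206.] 242 ctr [-21.1 152.9] size [71.8 24.9] ang 0.6 min [-57.1 140.5] max [ 14.9 165.6]
```

View pics/side3.png

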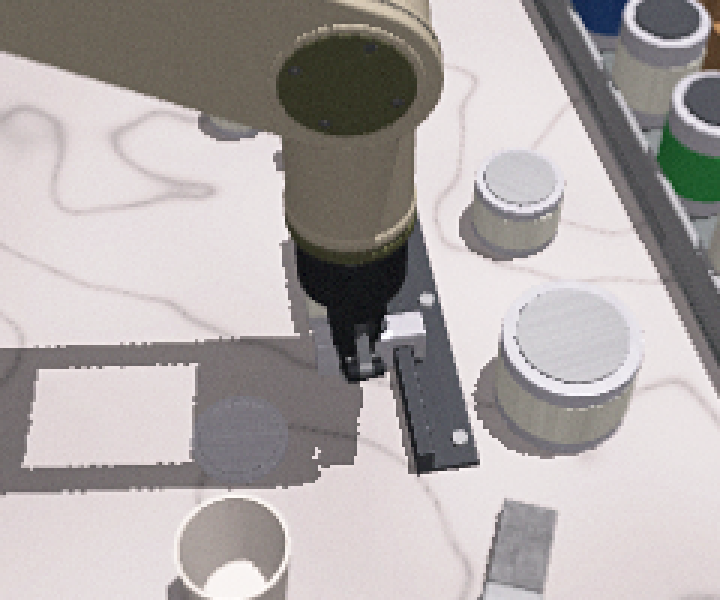

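The fingers at about (360,365) are pushing the jaw's outer face, 14 mm ahead of the TCP, and the tin has not moved. I'll continue towards TCP y ≈ 4.

>>> {"op": "apply_moves", "data": {
  "series": "0 0.02 0 0 1; 0 0.02 0 0 1; 0 0.02 0 0 1; 0 0.02 0 0 1; 0 0.02 0 0 1"
}}

```text
time: 7.87
tool_pos: [572.4, -41.2, 21.7]
tcp_rot: [-180.0, 0.0, 175.8]
ft_force: [0.5, -5.0, 1.6]
finger_gap: -0.1
grip_force: 2.3
```

>>> {"op": "apply_moves", "data": {
  "series": "0 0.02 0 0 1; 0 0.02 0 0 1; 0 0.02 0 0 1; 0 0.02 0 0 1; 0 0.02 0 0 1"
}}

```text
time: 8.28
tool_pos: [574.7, -11.4, 21.7]
tcp_rot: [-180.0, 0.0, 175.8]
ft_force: [2.7, -5.0, 1.4]
finger_gap: -0.2
grip_force: 2.3
```

>>> {"op": "apply_moves", "data": {
  "series": "0 0.02 0 0 1; 0 0.02 0 0 1; 0 0.02 0 0 1; 0 0.01 0 0 1; 0 0 0 0 1"
}}

```text
time: 8.7
tool_pos: [575.9, 10.3, 21.5]
tcp_rot: [180.0, -0.0, 175.8]
ft_force: [0.2, -0.4, -0.0]
finger_gap: -0.1
grip_force: 0.0
```

```bash
python3 - <<'E'
from h import *
rep();meas("side");meas("top")
E
```

```text
t 8.7 tcp [575.9  10.3  21.5] rot [ 1.7998e+02 -1.0000e-02  1.7581e+02] jig xy [-35.7 -19.6] F [ 0.2 -0.4 -0. ] gap -0.1
side jawstop [327. 211.] 126 ctr [1.9 6.2] size [42.2 27. ] ang 2.9 min [-18.7  -8.3] max [23.  19.5]
top tin [291. 210.] 430 ctr [-29.6  88.6] size [59.6 57.1] ang 2.9 min [-59.6  58.6] max [  0.3 117.4]
top jawstop [266. 206.] 240 ctr [-21.2 152.8] size [71.7 25. ] ang 0.5 min [-57.1 140.4] max [ 14.6 165.5]
```

>>> {"op": "apply_moves", "data": {
  "series": "0 0.015 0 0 1; 0 0.015 0 0 1; 0 0.015 0 0 1; 0 0.015 0 0 1; 0 0 0 0 1"
}}

```text
time: 9.22
tool_pos: [576.8, 28.4, 21.2]
tcp_rot: [180.0, -0.1, 175.8]
ft_force: [-0.7, -1.0, 0.4]
finger_gap: 0.0
grip_force: 0.1
```

>>> {"op": "apply_moves", "data": {
  "series": "0 0.008 0 0 1; 0 0.008 0 0 1; 0 0 0 0 1"
}}

```text
time: 9.47
tool_pos: [577.3, 32.6, 21.3]
tcp_rot: [180.0, -0.0, 175.8]
ft_force: [-0.9, -1.7, -1.1]
finger_gap: -0.3
grip_force: 0.9
```

>>> {"op": "apply_moves", "data": {
  "series": "0 0.007 0 0 1; 0 0 0 0 1"
}}

```text
time: 9.63
tool_pos: [577.4, 33.5, 21.4]
tcp_rot: [-179.9, -0.0, 175.8]
ft_force: [-3.1, -7.2, -2.7]
finger_gap: -0.3
grip_force: 3.7
```

```bash
python3 - <<'E'
from h import *
rep();meas("side");meas("top")
E
```

```text
t 9.6333 tcp [577.4  33.5  21.4] rot [-1.7992e+02 -4.0000e-02  1.7577e+02] jig xy [-36.    3.7] F [-3.1 -7.2 -2.7] gap -0.3
side jawstop [325. 204.] 136 ctr [ 2.  28.3] size [25.9 42.5] ang 85.7 min [-20.2  15.9] max [22.8 41.9]
top tin [279. 209.] 335 ctr [-29.5 116.1] size [48.8 59.8] ang 89.6 min [-59.6  91.9] max [  0.5 140.5]
top jawstop [266. 205.] 233 ctr [-21.  153.6] size [24.4 71.9] ang 89.8 min [-57.  141.4] max [ 14.9 165.8]
```

>>> {"op": "apply_moves", "data": {
  "series": "0 0.007 0 0 1; 0 0 0 0 1; 0 0 0 0 1"
}}

```text
time: 9.98
tool_pos: [577.4, 33.7, 21.4]
tcp_rot: [-179.8, -0.1, 175.7]
ft_force: [-4.4, -16.0, -1.6]
finger_gap: -0.3
grip_force: 8.0
```

>>> {"op": "apply_moves", "data": {
  "series": "0 -0.02 0 0 1; 0 -0.06 0 0 1; 0 -0.08 0 0 1; 0 0 -0.12 0 1; 0 0 -0.12 0 1"
}}

```text
time: 10.4
tool_pos: [572.2, -11.9, 91.9]
tcp_rot: [179.9, -0.3, 175.7]
ft_force: [0.9, 0.7, 0.5]
finger_gap: -0.1
grip_force: 0.0
```

>>> {"op": "apply_moves", "data": {
  "series": "0 -0.12 -0.05 0 1; 0 -0.12 0 0 1; 0 -0.12 0 0 1; 0 -0.12 0 0 1; 0 0 0 0 1"
}}

```text
time: 10.82
tool_pos: [564.1, -160.8, 109.9]
tcp_rot: [-179.9, 0.2, 175.5]
ft_force: [0.1, 1.6, 0.5]
finger_gap: 0.1
grip_force: 0.0
```

```bash
python3 - <<'E'
from h import *
rep();meas("side","pics/side4.png");meas("top")
E
```

```text
t 10.8167 tcp [ 564.1 -160.8  109.9] rot [-1.7987e+02  1.7000e-01  1.7555e+02] jig xy [ -34.8 -191.1] F [0.1 1.6 0.5] gap 0.1
top tin [290. 210.] 787 ctr [-29.6  90.5] size [99.7 59.9] ang 89.7 min [-59.7  40.5] max [  0.4 140.3]
top jawstop [313. 207.] 260 ctr [-17.4  30. ] size [23.5 84. ] ang 87.8 min [-58.9  18.5] max [24.3 43.3]
top jawstop [266. 206.] 234 ctr [-21.2 153.8] size [24.  71.8] ang 89.5 min [-57.1 141.6] max [ 14.7 165.9]
```

View pics/side4.png

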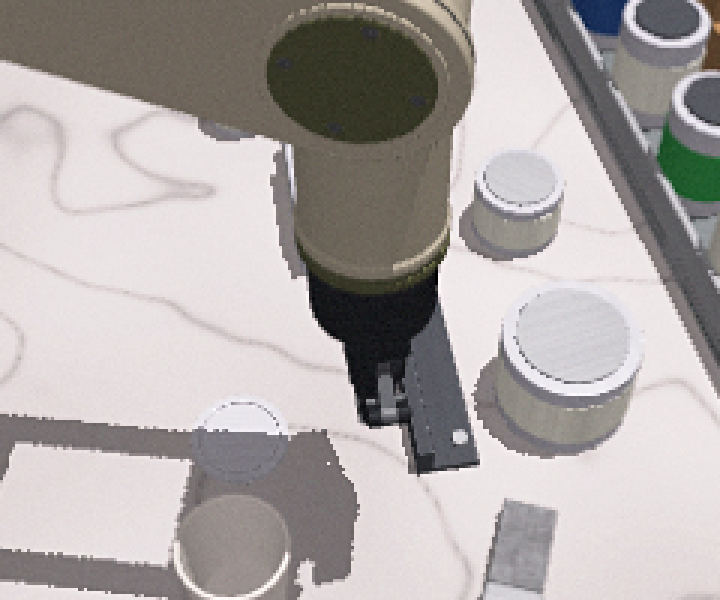

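The arm hides the jig in the side view, but the top-view depth puts the tin at jig (-29.6, 90.5) and square. The jaw's inner face is on the tin, and the bystanders in view have not moved. Handing in.

```bash
python3 -c "
from bench import hand_in
print(hand_in())"
```

```text
the job is handed in; nothing more can be done
None
```

The job is handed in; no verdict came back. The last top-view measurement has the tin flush and square against the fence at jig (-29.6, 90.5) mm, its end at the end stop and the jaw closed on it, at about 10.8 s of the 58 s allowed.

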